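Load the soap caddy and lift it level off the plank

TASK

Lay the large round soap centred on the caddy's round dish and the small round soap centred on top of it, then pick the caddy up by its middle handle and hold it still and level about 10 cm above the plank, with both soaps and the glass bottle still in place. Finish while holding it in the air: do not put it down or let go. Leave the cup, jar, lotion bottle, hook and nail brush where they are.

Things in the scene. Friction and masses are not known exactly. Their poses are not given: they have to be found in the camera images.
- caddy: loose steel soap caddy on the plank, 0.28 to 0.42 kg empty, about 0.6 kg loaded, balanced under its handle. Origin: centre of its underside; z up. Base strip 60 (x) by 220 (y) by 6 mm carrying a round dish at y = +90 mm (robot's left), an upright 10 mm post with a grip bar at y = 0, and a bottle holder (ring cup, outer diameter 60 mm, rim 40 mm above the underside) at y = -90 mm.
- dish (a point): centre of the top face of the caddy's dish, a flat rimless steel disc of 90 mm diameter, 6 mm thick, top 24 mm above the caddy's underside. Axes parallel to the caddy's.
- handle (a point): centre of the wooden grip bar on the caddy's post: 16 (caddy x) by 46 (caddy y) by 22 mm high, its centre 151 mm, top 162 mm above the caddy's underside. Grip it from above, fingers closing along caddy x. Its near end is 67 mm from the dish's centre: to pass beside it when putting soap on the dish, also close along caddy x. Axes as the caddy's.
- soap_large: large cream round soap, a hard flat disc 64 mm in diameter, 22 mm thick, 75 g, lying flat on the counter at the start. Origin: centre of its underside, z up.
- soap_small: small cream round soap, a hard flat disc 48 mm in diameter, 20 mm thick, 40 g, lying flat on the counter at the start. Origin: centre of its underside, z up.
- bottle: small green glass bottle with a screw cap, 46 mm diameter, 95 mm high, 120 g, standing loose in the caddy's holder, its foot 10 mm above the caddy's underside. Origin: centre of its underside, z up.
- plank: fixed hardwood plank on steel brackets, 160 mm deep (x) by 860 mm long (y), 20 mm thick; top face 50 mm above the counter. Origin: on the counter (z = 0) under its centre.
- cup: bystander: purple plastic cup, 68 mm diameter, 75 mm high, standing on the counter near the soaps. Origin: centre of its underside.
- jar: bystander: glass jar with steel lid, 68 mm diameter, 80 mm high, near the plank's left (+y) end. Origin: centre of its underside.
- lotion: bystander: white lotion bottle, 52 mm diameter, 140 mm high, near the plank's right (-y) end. Origin: centre of its underside.
- hook: bystander: aluminium hanger hook of 8 mm bar, about 120 by 46 mm, lying flat on the plank between the caddy and the lotion bottle. Origin: middle of its underside.
- brush: bystander: wooden nail brush 90 by 40 mm, 30 mm high, on the counter at the right. Origin: centre of its underside.
Mind the look-alikes: they are no part of the job. What is shaped like the soap_small but brown is not meant.

How it is judged:
By the outcome, as a careful person would: the job done as asked, in the order asked, and still so for the second after the job is handed in, while the arm keeps its last pose, push and grip.
It also fails if it takes over 70 s, if anything falls off the work surface, if the arm or the gripper's body presses on something with over 40 N, if the wrist force passes 120 N, or if a joint passes its speed limit or range.

ROBOT

A 6-joint arm with a two-finger parallel gripper is mounted at the origin on the work surface. World frame = base frame: x ahead of the robot, y to its left, z up, the work surface at z = 0. Lengths are in mm, angles in rad, forces in N, time in s.
With the tool pointing down it reaches from about 275 to 750 mm from the base axis. Payload 10.2 kg.
Tool frame: the origin (TCP) lies on the centre line of the jaws, within the pads' length; the fingertips stand 17 mm ahead of it and the grasp point (between the pads) lies 2 mm behind it; z points along the fingers, y is the line along which they close (so a half turn about z gives the same grasp; the last joint's range is limited). The gripper opens to 88 mm and grips with 3 to 60 N. Pads are 18 mm wide; open, the fingers measure 123 mm over their backs; the gripper's body (75 mm by 187 mm) begins 45 mm behind the grasp point.
Start: joints at [-1.45, 0.313, 1.498, -0, 1.331, -0.223], TCP at [176.948, -494.288, 227.22] pointing down, gripper open.
Joint ranges: [-2.94, 2.94], [-0.97, 2.17], [0.19, 2.56], [-1.23, 4.37], [0.02, 3.11], [-2.88, 2.88]. Speed limits (rad/s): [2.39, 2.39, 3.01, 3.14, 3.14, 3.14].

INTERFACE

Orientations are given as a rotation vector (axis times angle).
In Python, from cell import manip gives the robot as it stands.
- The arm moves only by the tool carry_out, never from a script. Its argument "steps" is a list that holds one entry, the list of rows, each a list of 7 numbers: the turn, a rotation vector about the tool's x, y, z in degrees, then the shift along the tool's x, y, z in units of 30 mm (1.0 is 30 mm), then the closure, from 0 (fully open) to 1 (shut). In form: [[[wx, wy, wz, x, y, z, hand], ...]]. A call has 1 to 5 rows; each row shifts and turns the commanded pose from where the row before left it, along the tool's axes as they then stand; what a row does not reach is not made up. A row lasts 1/10 s, in which the tool goes at most 50 mm and 8.59 degrees, less where a joint would pass 70% of its speed; a pose out of reach is approached as far as the arm can. A call is refused whole if a number of a shift passes 1 or a number of a turn 8.59, either way. A call with a gripper value outside its range is refused whole. The fingers move at their own pace and stop on an object; "force" is the grip in N (left out, the last holds). Time passes only in rows, so rows that do not move let the fingers close. It gives the time, the measured TCP pose, the force, the opening and the grip force at its end, in the units of the state.
- manip.get_obs(): the state, without advancing time (a new reading comes with each control period).
- manip.get_image(name): name is "side" or "top"; returns (picture, depth): 400x640x3 uint8, red, green, blue; 400x640 float32, mm along the optical axis (not along the pixel's ray), 0 where there is no reading.
- manip.get_calibration(name): a dict with "fx", "fy", "cx", "cy" (pixels), "k1" (the pictures are not rectified: a ray, as slopes to the right and down, at radius r is drawn at 1 + k1 r^2 times it, then the intrinsics apply), "extrinsics" (4x4, takes a point from camera to world coordinates). Camera axes: x right, y down, z forward; pixel columns grow to the right and rows downward; lengths in mm; the calibration is good to about 2 mm. A picture is of the moment at which its call begins. get_calibration takes no time and is no camera call.
- manip.close_job(): hands the job in; it is judged then, once.
The state is a dict: "time": time; "q": joint angles; "dq": joint speeds; "effort": joint torques, N m; "tcp_pos": TCP position; "ee_rot": TCP orientation; "wrist_force": force on the tool from outside, world axes, zero at the start; "torque": the same for the moment, N m; "width": opening from 0.0 (shut) to 1.0 (fully open); "gripper_force": force on a finger pad.
Only numpy, scipy, OpenCV 4.12 (cv2) and the standard library are available. Lean on these libraries where they do the work, as an engineer would, in place of code of your own. Each camera call takes 0.05 s, during which the arm holds its last target. There are 200 camera calls.

## Working session

There is one attempt and no reset: what is moved stays moved. The work goes in short steps, Python scripts to look and compute and a tool call to move; the robot and the scene stay as the last step left them, time stands still between calls to the robot, and variables do not carry over. Pictures are saved under pics/ and viewed, at most 10 in all, crops included, and the job is handed in when it is done.

Besides the shell and the picture viewer there is one more tool, called after ">>>" by a JSON object that holds its "api" and its "payload", one argument or row to a line. carry_out: Moves the arm, as the interface text tells. Its arguments: {"type":"object","properties":{"steps":{"type":"array"},"force":{"type":"number"}},"required":["steps"]}

```bash
mkdir -p pics; cat > h.py <<'E'
import numpy as np, cv2
from cell import manip
from scipy.spatial.transform import Rotation as R
def shot(n,f):
    im,d=manip.get_image(n); cv2.imwrite(f'pics/{f}.png',cv2.cvtColor(im,cv2.COLOR_RGB2BGR)); np.save(f'pics/{f}.npy',d); return im,d
def cloud(n,d):
    c=manip.get_calibration(n); h,w=d.shape
    u,v=np.meshgrid(np.arange(w),np.arange(h))
    xd=(u-c['cx'])/c['fx']; yd=(v-c['cy'])/c['fy']; x,y=xd.copy(),yd.copy()
    for _ in range(10):
        s=1+c['k1']*(x*x+y*y); x,y=xd/s,yd/s
    P=np.stack([x*d,y*d,d],-1); E=np.array(c['extrinsics']); W=P@E[:3,:3].T+E[:3,3]; W[d==0]=np.nan; return W
E
python3 - <<'E'
from h import *
for n in ('top','side'):
    shot(n,n+'0'); print(np.round(manip.get_calibration(n)['extrinsics'],3))
o=manip.get_obs(); print(o)
E
```

```text
[[ 1.900000e-02 -9.930000e-01  1.180000e-01  3.743550e+02]
 [-1.000000e+00 -1.800000e-02  4.000000e-03 -4.459000e+00]
 [-2.000000e-03 -1.180000e-01 -9.930000e-01  1.430904e+03]
 [ 0.000000e+00  0.000000e+00  0.000000e+00  1.000000e+00]]
[[ 9.99000e-01 -1.50000e-02  4.80000e-02  4.67749e+02]
 [-4.70000e-02 -6.29000e-01  7.76000e-01 -9.53721e+02]
 [ 1.90000e-02 -7.78000e-01 -6.29000e-01  9.31628e+02]
 [ 0.00000e+00  0.00000e+00  0.00000e+00  1.00000e+00]]
{'time': 0.1, 'q': array([-1.45035082e+00,  3.13390987e-01,  1.49834117e+00,  2.32769783e-06,
        1.33101890e+00, -2.23375624e-01]), 'dq': array([ 0.00159333, -0.00126328, -0.0026852 , -0.00038361, -0.00368071,
       -0.00034526]), 'effort': array([ 9.09112841e-04, -4.02816439e+01, -2.52645618e+01,  6.94455905e-02,
        3.42019682e-02, -4.19914386e-05]), 'tcp_pos': array([ 176.94332351, -494.03743391,  226.72738508]), 'ee_rot': array([-3.09414519e+00, -5.37218006e-01, -9.71156660e-05]), 'wrist_force': array([0.38413442, 0.70791565, 0.54034522]), 'torque': array([ 0.0561822 , -0.03969219,  0.00885033]), 'gripper_force': 0.0, 'width': 1.0031918446285053}
```

View pics/top0.png

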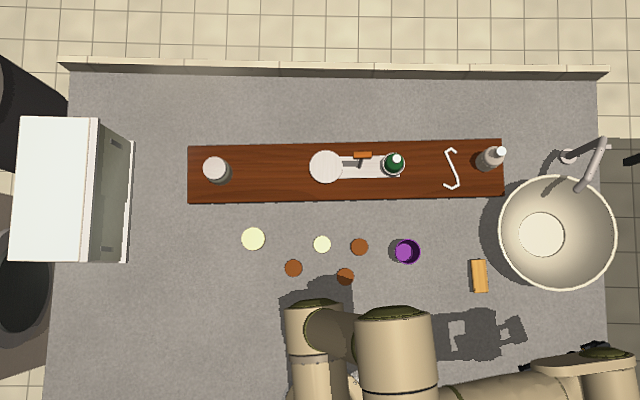

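View pics/side0.png

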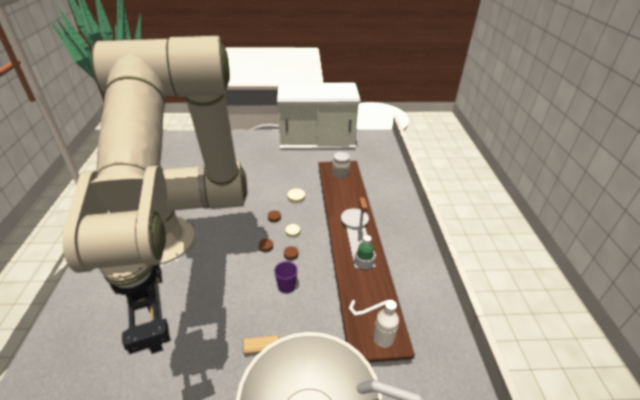

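The top view shows the large soap at (253,239), the small cream soap at (322,244), brown look-alikes at (359,247), (293,268) and (345,276), the dish at (326,167), the grip bar at (362,155), the bottle at (394,163) and the cup at (405,251). The side view confirms this layout. Next I'll measure the positions from depth.

```bash
cat >> h.py <<'E'
def blob(W,px,zr,rad=25):
    u0,v0=px; h,w=W.shape[:2]; v,u=np.mgrid[:h,:w]
    m=(abs(u-u0)<rad)&(abs(v-v0)<rad)&(W[...,2]>zr[0])&(W[...,2]<zr[1])
    n,l=cv2.connectedComponents(m.astype(np.uint8)); k=l[v0,u0]
    if k: m=l==k
    p=W[m]; 
    if len(p)<3: return len(p),0,0
    (c,s,a)=cv2.minAreaRect(p[:,:2].astype(np.float32)); (cc,r)=cv2.minEnclosingCircle(p[:,:2].astype(np.float32))
    return len(p),np.round(p.mean(0),1),np.round(np.median(p[:,2]),1),'rect',np.round(c,1),np.round(s,1),round(a,1),'circ',np.round(cc,1),round(r,1)
E
python3 - <<'E'
from h import *
d=np.load('pics/top0.npy'); W=cloud('top',d)
for n,px,zr in [('L',(253,239),(12,40)),('S',(322,244),(10,40)),('dish',(326,167),(64,90)),('handle',(362,155),(195,230)),('bottle',(394,163),(135,190)),('cup',(405,251),(55,100)),('jar',(215,165),(110,150)),('brown',(359,247),(10,40))]:
    print(n,blob(W,px,zr))
for p in [(300,220),(260,175),(326,167),(345,190)]: print(p,W[p[1],p[0]])
im=cv2.imread('pics/top0.png'); cv2.imwrite('pics/crop0.png',cv2.resize(im[135:215,290:420],None,fx=6,fy=6,interpolation=cv2.INTER_CUBIC))
E
```

```text
L (428, array([450.6, 207.7,  21.6]), np.float64(21.7), 'rect', array([450.4, 207.9]), array([61.7, 61.8]), 15.7, 'circ', array([451.1, 208.2]), 32.1)
S (232, array([438.7,  19. ,  20.1]), np.float64(20.2), 'rect', array([439.5,  18.9]), array([44.2, 44. ]), 1.1, 'circ', array([438.8,  19.3]), 23.6)
dish (856, array([644.3,  11.8,  73.8]), np.float64(73.7), 'rect', array([644.1,  11.6]), array([86.5, 87.8]), 89.3, 'circ', array([645.2,  12.2]), 45.2)
handle (137, array([647.2, -76.6, 210.2]), np.float64(211.0), 'rect', array([647.2, -77.1]), array([44.4, 16.6]), 88.7, 'circ', array([647.5, -77.1]), 22.7)
bottle (83, array([ 650.4, -166.4,  151. ]), np.float64(153.8), 'rect', array([ 650.7, -167.1]), array([23.3, 21.6]), 88.0, 'circ', array([ 649.4, -166.8]), 13.3)
cup (149, array([ 423.4, -213.1,   71.2]), np.float64(72.9), 'rect', array([ 421.7, -207.2]), array([65.8, 65.6]), 19.5, 'circ', array([ 422.3, -207.5]), 33.9)
jar (441, array([623.2, 298.2, 128.8]), np.float64(129.3), 'rect', array([624.1, 299.5]), array([58., 58.]), 75.2, 'circ', array([624.6, 300. ]), 30.2)
brown (238, array([433.6, -83.4,  20.1]), np.float64(20.1), 'rect', array([434.1, -83.6]), array([46.4, 45.3]), 47.1, 'circ', array([434. , -83.6]), 23.8)
(300, 220) [5.06128748e+02 8.20742034e+01 4.31572496e-01]
(260, 175) [622.27626741 190.84329463  52.24262127]
(326, 167) [642.60164364  11.39696334  78.54554529]
(345, 190) [585.89305416 -41.18605741  48.76042315]
```

View pics/crop0.png

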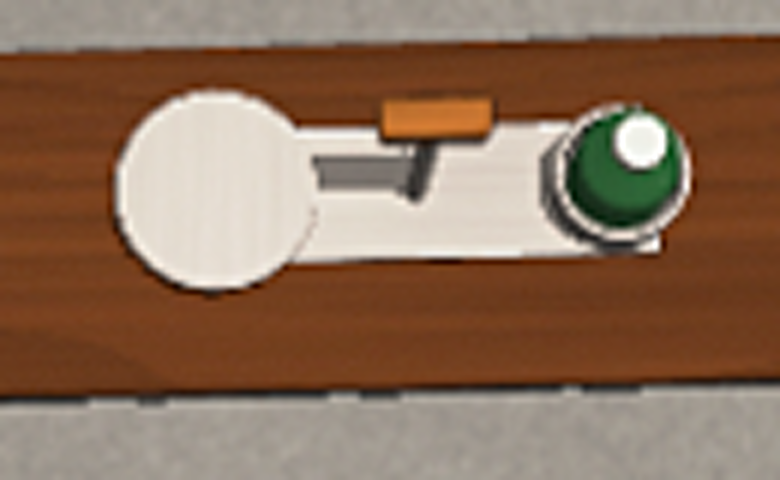

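Caddy yaw is about +2°. Dish at (644,12), handle at (647,-77), large soap at (451,208), small soap at (439,19). I'll turn the tool so its y axis lies along caddy x while moving left.

>>> {"api": "carry_out", "payload": {
  "steps": [
    [[0,0,-8,1,0,0,0],[0,0,-8,1,0,0,0],[0,0,-8,1,0,0,0],[0,0,-8,1,0,0,0],[0,0,-8,1,0,0,0]]
  ],
  "force": 15
}}

```text
time: 0.6
tcp_pos: [297.3, -407.5, 226.8]
ee_rot: [-2.72, -1.571, -0.0]
wrist_force: [-0.1, -0.5, 0.2]
width: 1.0
gripper_force: 0.0
```

>>> {"api": "carry_out", "payload": {
  "steps": [
    [[0,0,-8,1,0,0,0],[0,0,-8,1,0,0,0],[0,0,-8,1,0,0,0],[0,0,-8.3,1,0,0,0],[0,0,0,0,0,0,0]]
  ]
}}

```text
time: 1.1
tcp_pos: [334.0, -293.4, 227.2]
ee_rot: [-2.176, -2.266, -0.001]
wrist_force: [-0.7, -0.5, -0.2]
width: 0.998
gripper_force: 0.0
```

```bash
cat >> h.py <<'E'
def to(t,yaw=92.0):
    o=manip.get_obs(); M=R.from_rotvec(o['ee_rot']); x=M.as_matrix()
    u=x.T@(np.array(t)-o['tcp_pos'])/30
    T=R.from_euler('z',yaw,degrees=True)*R.from_euler('x',180,degrees=True)
    print('units',np.round(u,2),'turn',np.round((M.inv()*T).as_rotvec(degrees=True),2),np.round(o['tcp_pos'],1),round(o['width']*88,1))
E
python3 -c "
from h import *
to((450.6,208,120))"
```

```text
units [16.54  4.56  3.59] turn [-0.   -0.04  0.32] [ 334.  -293.4  227.2] 87.8
```

>>> {"api": "carry_out", "payload": {
  "steps": [
    [[0,0,0.3,0.97,0.27,0,0],[0,0,0,0.97,0.27,0,0],[0,0,0,0.97,0.27,0,0],[0,0,0,0.97,0.27,0,0],[0,0,0,0.97,0.27,0,0]]
  ]
}}

```text
time: 1.6
tcp_pos: [369.9, -148.8, 227.2]
ee_rot: [2.192, 2.251, -0.0]
wrist_force: [0.5, -0.1, -1.0]
width: 0.997
gripper_force: 0.0
```

>>> {"api": "carry_out", "payload": {
  "steps": [
    [[0,0,0,0.97,0.27,0,0],[0,0,0,0.97,0.27,0,0],[0,0,0,0.97,0.27,0,0],[0,0,0,0.97,0.27,0,0],[0,0,0,0.97,0.27,0,0]]
  ]
}}

```text
time: 2.1
tcp_pos: [406.3, -2.0, 227.2]
ee_rot: [2.192, 2.251, -0.0]
wrist_force: [0.2, -1.0, -0.9]
width: 0.999
gripper_force: 0.0
```

>>> {"api": "carry_out", "payload": {
  "steps": [
    [[0,0,0,0.97,0.27,0.5,0],[0,0,0,0.97,0.27,0.5,0],[0,0,0,0.97,0.27,0.5,0],[0,0,0,0.97,0.27,0.5,0],[0,0,0,0.97,0.27,0.5,0]]
  ]
}}

```text
time: 2.6
tcp_pos: [442.7, 144.8, 151.4]
ee_rot: [2.191, 2.251, -0.0]
wrist_force: [0.4, -0.2, 0.4]
width: 0.999
gripper_force: 0.0
```

>>> {"api": "carry_out", "payload": {
  "steps": [
    [[0,0,0,0.97,0.27,0.5,0],[0,0,0,0.97,0.2,0.5,0],[0,0,0,0,0,0,0],[0,0,0,0,0,0,0],[0,0,0,0,0,0,0]]
  ]
}}

```text
time: 3.1
tcp_pos: [454.8, 201.7, 122.6]
ee_rot: [2.19, 2.252, 0.001]
wrist_force: [0.2, -0.2, 0.3]
width: 1.002
gripper_force: 0.0
```

```bash
python3 -c "
from h import *
to((450.6,208,20))"
```

```text
units [ 0.21 -0.14  3.42] turn [ 0.04  0.01 -0.4 ] [454.8 201.7 122.6] 88.2
```

>>> {"api": "carry_out", "payload": {
  "steps": [
    [[0,0,-0.4,0.21,-0.14,0.8,0],[0,0,0,0,0,0.8,0],[0,0,0,0,0,0.8,0],[0,0,0,0,0,0.6,0],[0,0,0,0,0,0.4,0]]
  ]
}}

```text
time: 3.6
tcp_pos: [450.1, 207.8, 19.7]
ee_rot: [-2.183, -2.26, 0.0]
wrist_force: [0.4, -0.4, -0.3]
width: 0.999
gripper_force: 0.0
```

```bash
python3 -c "
from h import *
to((450.6,208,20))
im,d=shot('side','side1'); cv2.imwrite('pics/c1.png',cv2.resize(im[150:250,220:380,::-1],None,fx=5,fy=5,interpolation=cv2.INTER_CUBIC))"
```

```text
units [ 0.01  0.02 -0.01] turn [-0.01  0.01 -0.01] [450.1 207.8  19.7] 88.0
```

View pics/c1.png

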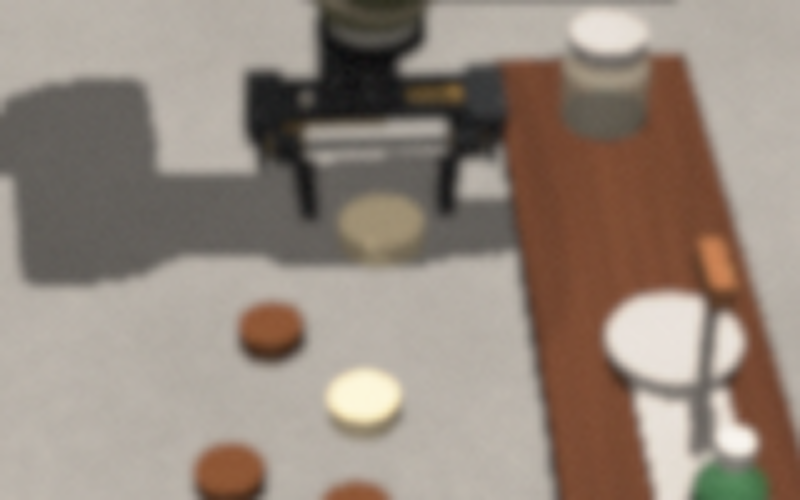

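The crop shows the large soap between the open fingers at (380,230). The fingertips, at (305,215) and (447,210), look a bit high or far, so I'll check by projection.

```bash
python3 -c "
from h import *
d=np.load('pics/side1.npy'); W=cloud('side',d)
c=manip.get_calibration('side');E=np.linalg.inv(np.array(c['extrinsics']))
for p in [(450.6,208,22),(450.6,208,0),(400,199,3),(500,199,3),(400,199,15),(500,199,15)]:
    q=E[:3,:3]@np.array(p)+E[:3,3]; x,y=q[:2]/q[2]; s=1+c['k1']*(x*x+y*y); u,v=c['fx']*x*s+c['cx'],c['fy']*y*s+c['cy']; print(p,round((u-220)*5),round((v-150)*5))
print('soap',blob(W,(296,194),(14,35),14))
for (a,b) in [(306,200),(306,210),(447,190),(447,205)]: print((a,b),W[150+b//5,220+a//5].round())
"
```

```text
(450.6, 208, 22) 376 219
(450.6, 208, 0) 377 242
(400, 199, 3) 309 248
(500, 199, 3) 443 246
(400, 199, 15) 309 235
(500, 199, 15) 443 233
soap (168, array([450.2, 204.6,  22.8]), np.float64(23.3), 'rect', array([450. , 206.1]), array([60.8, 62.1]), 4.8, 'circ', array([448.9, 207.1]), 33.3)
(306, 200) [399. 196.  50.]
(306, 210) [398. 201.  38.]
(447, 190) [502. 200.  55.]
(447, 205) [502. 205.  37.]
```

```bash
python3 -c "
from h import *
d=np.load('pics/side1.npy'); W=cloud('side',d); im=cv2.imread('pics/side1.png')
for u in (281,284,309,306):
  print(u)
  for v in range(188,204,1): print(v,W[v,u].round(),im[v,u])
"; python3 -c "
from h import *
im,d=shot('top','top1'); cv2.imwrite('pics/c2.png',cv2.resize(im[190:290,180:340,::-1],None,fx=5,fy=5,interpolation=cv2.INTER_CUBIC))"
```

```text
281
188 [399. 199.  58.] [27 28 29]
189 [399. 198.  54.] [26 28 29]
190 [399. 196.  50.] [30 30 31]
191 [398. 197.  45.] [31 33 31]
192 [398. 201.  38.] [41 41 42]
193 [398. 195.  37.] [55 57 60]
194 [395. 238.  -1.] [75 79 81]
195 [395. 233.  -2.] [88 92 95]
196 [396. 224.  -0.] [91 95 99]
197 [396. 213.   4.] [ 91  97 100]
198 [396. 212.  -0.] [ 92  96 100]
199 [396. 203.   2.] [ 92  98 102]
200 [397. 195.   4.] [ 92  96 100]
201 [397. 187.   5.] [ 93  98 102]
202 [nan nan nan] [107 112 116]
203 [397. 182.   0.] [139 146 151]
284
188 [406. 269.   4.] [83 86 90]
189 [406. 265.   2.] [79 84 87]
190 [407. 258.   3.] [81 84 87]
191 [407. 253.   2.] [79 83 86]
192 [407. 243.   4.] [81 85 88]
193 [407. 240.   2.] [82 86 89]
194 [407. 232.   3.] [87 91 94]
195 [407. 230.   0.] [91 95 99]
196 [407. 229.  -4.] [ 92  96 100]
197 [408. 215.   2.] [ 92  96 100]
198 [408. 210.   2.] [ 93  97 100]
199 [408. 206.   0.] [ 93  98 102]
200 [408. 198.   2.] [ 93  97 101]
201 [408. 193.   0.] [ 95  99 103]
202 [408. 191.  -2.] [110 115 119]
203 [408. 179.   2.] [138 145 150]
309
188 [502. 200.  55.] [
[... 350 characters left out ...]
0.] [91 96 98]
200 [502. 200.  -2.] [100 104 108]
201 [502. 190.   2.] [123 130 134]
202 [501. 181.   4.] [149 157 162]
203 [501. 173.   6.] [165 173 179]
306
188 [492. 270.   2.] [76 80 83]
189 [492. 264.   1.] [77 81 84]
190 [492. 257.   2.] [78 83 86]
191 [492. 252.   1.] [81 85 88]
192 [491. 240.   5.] [85 89 93]
193 [491. 235.   4.] [88 93 97]
194 [491. 231.   3.] [ 92  97 102]
195 [491. 227.   1.] [ 92  98 102]
196 [491. 218.   3.] [ 91  96 101]
197 [491. 218.  -1.] [ 91  97 100]
198 [491. 203.   6.] [ 92  96 100]
199 [491. 200.   3.] [ 92  96 100]
200 [490. 190.   7.] [ 93  97 102]
201 [490. 194.  -2.] [107 112 116]
202 [490. 185.   1.] [135 142 147]
203 [490. 176.   3.] [159 166 172]
```

View pics/c2.png

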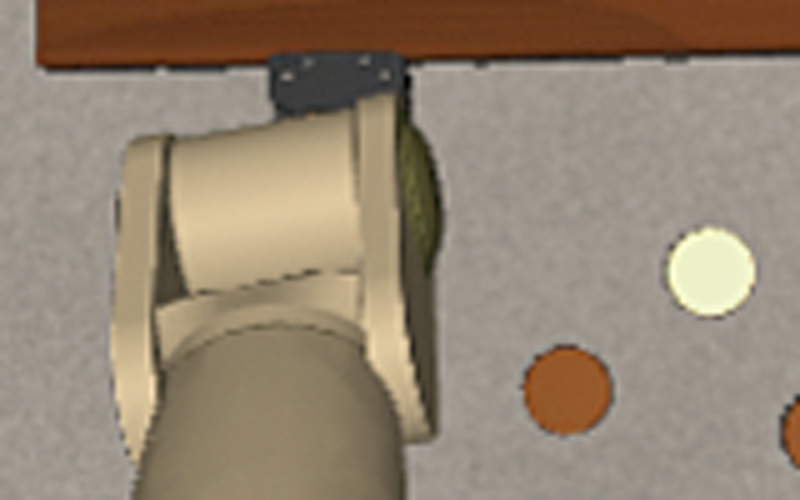

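```bash
python3 -c "
from h import *
im,d=shot('side','side2'); W=cloud('side',d)
o=manip.get_obs(); print(o['tcp_pos'],o['q'],o['wrist_force'])
for u in (281,295,309,270,318):
  print(u,[tuple(W[v,u].round().tolist()) for v in range(164,196,3)])
"
```

```text
[450.25235572 208.33747725  20.51525685] [1.96749248e-01 5.24990214e-01 1.80232492e+00 8.94835999e-06
 8.14243395e-01 1.61152749e-01] [ 0.39127652  0.34851949 -0.43884798]
281 [(390.0, 442.0, 1.0), (402.0, 217.0, 138.0), (403.0, 194.0, 141.0), (403.0, 183.0, 135.0), (392.0, 354.0, 1.0), (402.0, 181.0, 111.0), (399.0, 210.0, 77.0), (399.0, 200.0, 70.0), (399.0, 201.0, 56.0), (398.0, 200.0, 43.0), (396.0, 235.0, 1.0)]
295 [(453.0, 177.0, 177.0), (452.0, 193.0, 154.0), (452.0, 191.0, 142.0), (452.0, 185.0, 134.0), (449.0, 353.0, 1.0), (451.0, 185.0, 108.0), (449.0, 313.0, -0.0), (449.0, 293.0, 0.0), (449.0, 273.0, -0.0), (450.0, 225.0, 22.0), (450.0, 204.0, 25.0)]
309 [(502.0, 233.0, 139.0), (502.0, 230.0, 128.0), (501.0, 194.0, 139.0), (501.0, 184.0, 133.0), (501.0, 186.0, 119.0), (501.0, 178.0, 112.0), (502.0, 200.0, 82.0), (502.0, 198.0, 70.0), (502.0, 202.0, 53.0), (502.0, 194.0, 45.0), (503.0, 230.0, 3.0)]
270 [(362.0, 231.0, 142.0), (363.0, 217.0, 138.0), (364.0, 196.0, 140.0), (364.0, 181.0, 138.0), (365.0, 170.0, 133.0), (348.0, 338.0, -2.0), (350.0, 314.0, 1.0), (350.0, 297.0, -1.0), (352.0, 274.0, 1.0), (352.0, 256.0, -0.0), (353.0, 239.0, -1.0)]
318 [(535.0, 232.0, 139.0), (534.0, 213.0, 139.0), (533.0, 192.0, 140.0), (532.0, 177.0, 138.0), (533.0, 175.0, 127.0), (533.0, 175.0, 113.0), (533.0, 182.0, 95.0), (540.0, 290.0, 1.0), (539.0, 271.0, -0.0), (538.0, 254.0, -1.0), (537.0, 235.0, -1.0)]
```

The gripper really sits about 29 mm higher than the reported TCP implies, going by both the palm and the fingertips. x and y agree. I'll go down carefully and watch the force.

>>> {"api": "carry_out", "payload": {
  "steps": [
    [[0,0,0,0,0,0.2,0],[0,0,0,0,0,0.2,0],[0,0,0,0,0,0.2,0],[0,0,0,0,0,0.1,0],[0,0,0,0,0,0,0]]
  ]
}}

```text
time: 4.25
tcp_pos: [449.7, 208.8, -1.2]
ee_rot: [-2.18, -2.261, 0.001]
wrist_force: [-1.4, -0.2, 0.2]
width: 1.0
gripper_force: 0.0
```

```bash
cat >> h.py <<'E'
def proj(p,n='side'):
    c=manip.get_calibration(n);E=np.linalg.inv(np.array(c['extrinsics']))
    q=E[:3,:3]@np.array(p)+E[:3,3]; x,y=q[:2]/q[2]; s=1+c['k1']*(x*x+y*y); return np.array([c['fx']*x*s+c['cx'],c['fy']*y*s+c['cy']])
E
python3 -c "
from h import *
im,d=shot('side','side3'); W=cloud('side',d); to((450.6,208,-8))
for u in (280,281,309,310):
  print(u,[(v,im[v,u].sum()//3,round(float(W[v,u,1])),round(float(W[v,u,2]))) for v in range(192,205)])
for z in (0,3,6,10,15): print(z,proj((399,199,z)))
"
```

```text
units [-0.03  0.02  0.24] turn [-0.02  0.    0.1 ] [449.9 208.8  -0.9] 88.0
280 [(192, np.uint64(43), 202, 36), (193, np.uint64(44), 203, 31), (194, np.uint64(47), 202, 27), (195, np.uint64(49), 198, 25), (196, np.uint64(56), 197, 21), (197, np.uint64(68), 198, 16), (198, np.uint64(82), 211, 1), (199, np.uint64(92), 204, 2), (200, np.uint64(94), 196, 4), (201, np.uint64(99), 192, 2), (202, np.uint64(113), 190, -1), (203, np.uint64(143), 183, -1), (204, np.uint64(166), 174, 2)]
281 [(192, np.uint64(27), 198, 39), (193, np.uint64(28), 198, 35), (194, np.uint64(30), 199, 29), (195, np.uint64(32), 199, 24), (196, np.uint64(37), 198, 20), (197, np.uint64(50), 202, 13), (198, np.uint64(69), 210, 1), (199, np.uint64(86), 202, 3), (200, np.uint64(93), 192, 6), (201, np.uint64(95), 190, 4), (202, np.uint64(114), 184, 3), (203, np.uint64(144), 178, 3), (204, np.uint64(168), 172, 3)]
309 [(192, np.uint64(29), 205, 32), (193, np.uint64(31), 198, 33), (194, np.uint64(30), 202, 25), (195, np.uint64(32), 203, 20), (196, np.uint64(44), 204, 14), (197, np.uint64(66), 215, 0), (198, np.uint64(83), 210, 0), (199, np.uint64(91), 200, 3), (200, np.uint64(99), 194, 3), (201, np.uint64(119), 189, 2), (202, np.uint64(147), 181, 3), (203, np.uint64(168), 173, 5), (204, np.uint64(175), 170, 3)]
310 [(192, np.uint64(41), 201, 36), (193, np.uint64(43), 197, 33), (194, np.uint64(49), 203, 24), (195, np.uint64(50), 207, 16), (196, np.uint64(60), 215, 5), (197, np.uint64(74), 211, 4), (198, np.uint64(88), 209, 0), (199, np.uint64(93), 197, 6), (200, np.uint64(105), 193, 4), (201, np.uint64(130), 192, -1), (202, np.uint64(156), 182, 3), (203, np.uint64(171), 179, 0), (204, np.uint64(175), 168, 4)]
0 [281.66229394 200.1505502 ]
3 [281.6295536  199.52985209]
6 [281.59672928 198.90756498]
10 [281.55283232 198.07536649]
15 [281.4977492  197.03110835]
```

>>> {"api": "carry_out", "payload": {
  "steps": [
    [[0,0,0,0,0,0.1,0],[0,0,0,0,0,0.1,0],[0,0,0,0,0,0,0],[0,0,0,0,0,0,0.3],[0,0,0,0,0,0,0.6]]
  ]
}}

```text
time: 4.8
tcp_pos: [450.0, 208.8, -6.7]
ee_rot: [2.18, 2.262, 0.0]
wrist_force: [-0.0, -0.4, -0.1]
width: 0.84
gripper_force: 0.0
```

>>> {"api": "carry_out", "payload": {
  "steps": [
    [[0,0,0,0,0,0,1],[0,0,0,0,0,0,1],[0,0,0,0,0,0,1],[0,0,0,0,0,0,1],[0,0,0,0,0,0,1]]
  ]
}}

```text
time: 5.3
tcp_pos: [450.1, 208.8, -6.7]
ee_rot: [2.18, 2.262, 0.001]
wrist_force: [0.6, -0.5, 1.2]
width: 0.724
gripper_force: 15.0
```

Gripped at 63.7 mm, which is the large soap. Lift and head for the dish.

>>> {"api": "carry_out", "payload": {
  "steps": [
    [[0,0,0,0,0,-0.3,1],[0,0,0,0,0,-1,1],[0,0,0,0,0,-1,1],[0,0,0,0,0,-1,1],[0,0,0,0,0,-1,1]]
  ]
}}

```text
time: 5.8
tcp_pos: [449.6, 208.8, 124.0]
ee_rot: [-2.18, -2.262, 0.0]
wrist_force: [0.9, 0.2, -0.9]
width: 0.718
gripper_force: 15.0
```

```bash
python3 -c "
from h import *
to((644.3,12.5,116))"
```

```text
units [-6.78  6.25  0.26] turn [-0.  -0.   0.1] [449.6 208.8 124. ] 63.2
```

>>> {"api": "carry_out", "payload": {
  "steps": [
    [[0,0,0,-0.4,0.4,0,1],[0,0,0,-0.7,0.65,0,1],[0,0,0,-0.8,0.7,0,1],[0,0,0,-0.8,0.7,0,1],[0,0,0,-0.8,0.7,0,1]]
  ]
}}

```text
time: 6.3
tcp_pos: [548.9, 105.7, 121.3]
ee_rot: [-2.18, -2.261, 0.002]
wrist_force: [0.0, -0.3, -0.5]
width: 0.721
gripper_force: 15.0
```

>>> {"api": "carry_out", "payload": {
  "steps": [
    [[0,0,0,-0.8,0.7,0,1],[0,0,0,-0.8,0.7,0,1],[0,0,0,-0.7,0.7,0,1],[0,0,0,-0.6,0.6,0,1],[0,0,0,-0.38,0.4,0,1]]
  ]
}}

```text
time: 6.8
tcp_pos: [645.5, 10.2, 120.9]
ee_rot: [-2.181, -2.259, 0.002]
wrist_force: [0.7, 0.9, -0.3]
width: 0.72
gripper_force: 15.0
```

>>> {"api": "carry_out", "payload": {
  "steps": [
    [[0,0,0,0,0,0,1],[0,0,0,0,0,0,1],[0,0,0,0,0,0,1]]
  ]
}}

```text
time: 7.1
tcp_pos: [644.1, 13.0, 121.9]
ee_rot: [-2.179, -2.262, 0.001]
wrist_force: [-0.1, 0.3, -1.6]
width: 0.726
gripper_force: 15.0
```

```bash
python3 -c "
from h import *
to((644.3,12.5,68.5))
im,d=shot('side','side4'); W=cloud('side',d); print(np.round(proj((644.3,12,120)))); cv2.imwrite('pics/c4.png',cv2.resize(im[170:250,290:418,::-1],None,fx=5,fy=5,interpolation=cv2.INTER_CUBIC))"
```

```text
units [-0.02  0.01  1.78] turn [-0.05 -0.02  0.13] [644.1  13.  121.9] 63.8
[355. 207.]
```

View pics/c4.png

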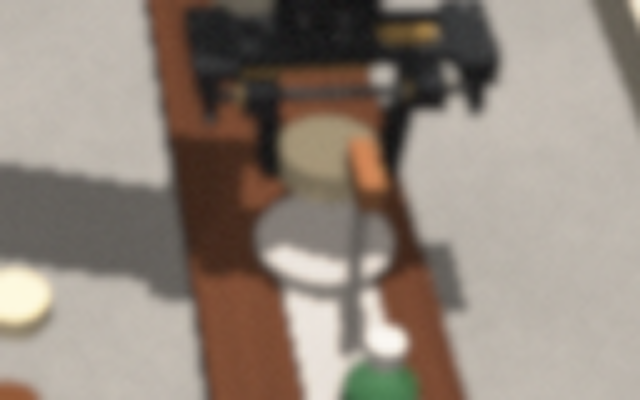

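The held soap sits level at (328,155), above the dish at (325,235), and the handle is clear in front of the gripper. Lowering now.

>>> {"api": "carry_out", "payload": {
  "steps": [
    [[0,0,0,-0.02,0.01,0.5,1],[0,0,0,0,0,0.5,1],[0,0,0,0,0,0.4,1],[0,0,0,0,0,0.2,1],[0,0,0,0,0,0.1,1]]
  ]
}}

```text
time: 7.65
tcp_pos: [644.8, 11.9, 70.1]
ee_rot: [-2.18, -2.261, 0.001]
wrist_force: [-1.0, 0.7, -0.8]
width: 0.721
gripper_force: 15.0
```

>>> {"api": "carry_out", "payload": {
  "steps": [
    [[0,0,0,0,0,0,1],[0,0,0,0,0,0.03,1],[0,0,0,0,0,0.02,1],[0,0,0,0,0,0,1]]
  ]
}}

```text
time: 8.05
tcp_pos: [645.2, 11.8, 70.0]
ee_rot: [2.18, 2.261, 0.0]
wrist_force: [-0.1, -0.3, 0.2]
width: 0.72
gripper_force: 15.0
```

>>> {"api": "carry_out", "payload": {
  "steps": [
    [[0,0,0,0,0,0.03,1],[0,0,0,0,0,0,1],[0,0,0,0,0,0.03,1],[0,0,0,0,0,0,1]]
  ]
}}

```text
time: 8.45
tcp_pos: [645.0, 11.8, 67.8]
ee_rot: [-2.18, -2.262, 0.0]
wrist_force: [0.4, -0.6, -1.0]
width: 0.72
gripper_force: 15.0
```

>>> {"api": "carry_out", "payload": {
  "steps": [
    [[0,0,0,0,0,0.03,1],[0,0,0,0,0,0,1],[0,0,0,0,0,0,1]]
  ]
}}

```text
time: 8.75
tcp_pos: [645.2, 11.8, 67.3]
ee_rot: [2.18, 2.262, 0.0]
wrist_force: [-1.3, 0.6, 4.0]
width: 0.72
gripper_force: 15.0
```

Contact at 4 N, as expected at this height. Release slowly and go up.

>>> {"api": "carry_out", "payload": {
  "steps": [
    [[0,0,0,0,0,0,0.24],[0,0,0,0,0,0,0.18],[0,0,0,0,0,0,0.08],[0,0,0,0,0,0,0],[0,0,0,0,0,0,0]]
  ]
}}

```text
time: 9.25
tcp_pos: [645.1, 11.8, 66.9]
ee_rot: [-2.18, -2.262, 0.0]
wrist_force: [-0.0, 0.4, -0.2]
width: 0.996
gripper_force: 0.0
```

>>> {"api": "carry_out", "payload": {
  "steps": [
    [[0,0,0,0,0,-0.3,0],[0,0,0,0,0,-0.6,0],[0,0,0,0,0,-0.8,0],[0,0,0,0,0,-0.8,0],[0,0,0,0,0,-0.3,0]]
  ]
}}

```text
time: 9.75
tcp_pos: [646.0, 11.7, 154.2]
ee_rot: [2.178, 2.259, 0.004]
wrist_force: [0.3, 0.2, 0.6]
width: 1.0
gripper_force: 0.0
```

>>> {"api": "carry_out", "payload": {
  "steps": [
    [[0,0,0,0,-1,0,0],[0,0,0,0,-1,0,0],[0,0,0,0,-1,0,0],[0,0,0,0,-1,0,0],[0,0,0,0,-1,0,0]]
  ]
}}

```text
time: 10.25
tcp_pos: [493.7, 6.4, 150.8]
ee_rot: [-2.18, -2.262, 0.0]
wrist_force: [0.5, -0.2, -0.1]
width: 0.997
gripper_force: 0.0
```

```bash
python3 -c "
from h import *
to((438.9,20,-6.7))
im,d=shot('top','top5'); W=cloud('top',d)
print('L',blob(W,(326,165),(88,112))); print('dish',blob(W,(326,167),(66,84))); print('h',blob(W,(362,155),(195,230)))"
```

```text
units [ 0.52 -1.81  5.25] turn [-0.02 -0.01  0.1 ] [493.7   6.4 150.8] 87.7
L (429, array([644.6,  11.8,  95.7]), np.float64(95.7), 'rect', array([645.8,  12.7]), array([57.9, 60.9]), 1.2, 'circ', array([643.5,  11.7]), 31.9)
dish (267, array([656.1,  12.5,  74.3]), np.float64(74.3), 'rect', array([654.4,  11.9]), array([68. , 86.4]), 2.2, 'circ', array([645.4,  12.2]), 44.7)
h (138, array([647.1, -76.5, 209.9]), np.float64(210.5), 'rect', array([647.5, -77.1]), array([16.1, 44.4]), 0.3, 'circ', array([648.1, -77.2]), 22.7)
```

The large soap is centred within about 1 mm and the caddy hasn't moved. Next, the small soap.

>>> {"api": "carry_out", "payload": {
  "steps": [
    [[0,0,0,0.26,-0.9,0.3,0],[0,0,0,0.26,-0.91,0.4,0],[0,0,0,0,0,0.9,0],[0,0,0,0,0,0.9,0],[0,0,0,0,0,0.9,0]]
  ]
}}

```text
time: 10.8
tcp_pos: [440.3, 20.0, 48.2]
ee_rot: [2.18, 2.261, 0.001]
wrist_force: [0.6, 0.9, 0.5]
width: 0.998
gripper_force: 0.0
```

>>> {"api": "carry_out", "payload": {
  "steps": [
    [[0,0,0,0,0,0.8,0],[0,0,0,0,0,0.5,0],[0,0,0,0,0,0.3,0],[0,0,0,0,0,0,0],[0,0,0,0,0,0,0]]
  ]
}}

```text
time: 11.3
tcp_pos: [440.7, 19.9, 1.5]
ee_rot: [2.18, 2.261, 0.001]
wrist_force: [0.1, -0.3, 0.0]
width: 1.005
gripper_force: 0.0
```

```bash
python3 -c "
from h import *
to((438.9,20,-6.7))"
```

```text
units [ 0.01 -0.06  0.27] turn [0.04 0.01 0.1 ] [440.7  19.9   1.5] 88.4
```

>>> {"api": "carry_out", "payload": {
  "steps": [
    [[0,0,0,0,-0.06,0.15,0],[0,0,0,0,0,0.12,0],[0,0,0,0,0,0,0.3],[0,0,0,0,0,0,0.4],[0,0,0,0,0,0,1]]
  ]
}}

```text
time: 11.8
tcp_pos: [438.7, 19.8, -7.0]
ee_rot: [2.18, 2.262, 0.0]
wrist_force: [-0.3, 0.2, 0.4]
width: 0.753
gripper_force: 0.0
```

>>> {"api": "carry_out", "payload": {
  "steps": [
    [[0,0,0,0,0,0,1],[0,0,0,0,0,0,1],[0,0,0,0,0,0,1],[0,0,0,0,0,0,1],[0,0,0,0,0,0,1]]
  ]
}}

```text
time: 12.3
tcp_pos: [438.7, 19.9, -7.0]
ee_rot: [2.18, 2.262, 0.0]
wrist_force: [-0.4, 0.4, 0.8]
width: 0.539
gripper_force: 15.0
```

>>> {"api": "carry_out", "payload": {
  "steps": [
    [[0,0,0,0,0,-0.4,1],[0,0,0,0,0,-1,1],[0,0,0,0,0,-1,1],[0,0,0,0,0,-1,1],[0,0,0,0,0,-1,1]]
  ]
}}

```text
time: 12.8
tcp_pos: [438.3, 19.9, 126.1]
ee_rot: [-2.18, -2.262, 0.0]
wrist_force: [-0.0, -0.7, -0.4]
width: 0.542
gripper_force: 15.0
```

>>> {"api": "carry_out", "payload": {
  "steps": [
    [[0,0,0,0,0.4,-0.6,1],[0,0,0,0,0.7,0,1],[0,0,0,0,0.8,0,1],[0,0,0,0,0.8,0,1],[0,0,0,0,0.8,0,1]]
  ]
}}

```text
time: 13.3
tcp_pos: [544.2, 23.8, 142.7]
ee_rot: [-2.18, -2.261, 0.0]
wrist_force: [0.1, 0.5, -1.0]
width: 0.539
gripper_force: 15.0
```

>>> {"api": "carry_out", "payload": {
  "steps": [
    [[0,0,0,0,0.8,0,1],[0,0,0,0,0.8,0,1],[0,0,0,0,0.6,0,1],[0,0,0,0,0.5,0,1],[0,0,0,0,0.4,0,1]]
  ]
}}

```text
time: 13.8
tcp_pos: [637.0, 27.2, 142.3]
ee_rot: [-2.18, -2.261, 0.001]
wrist_force: [0.2, -0.1, -0.8]
width: 0.539
gripper_force: 15.0
```

>>> {"api": "carry_out", "payload": {
  "steps": [
    [[0,0,0,0,0.2,0,1],[0,0,0,0,0,0,1],[0,0,0,0,0,0,1]]
  ]
}}

```text
time: 14.1
tcp_pos: [642.0, 27.3, 142.8]
ee_rot: [-2.18, -2.261, 0.001]
wrist_force: [-0.4, 0.3, -0.1]
width: 0.543
gripper_force: 15.0
```

```bash
python3 -c "
from h import *
to((644.8,12.6,89))"
```

```text
units [-0.49  0.08  1.79] turn [-0.03 -0.    0.1 ] [642.   27.3 142.8] 47.8
```

>>> {"api": "carry_out", "payload": {
  "steps": [
    [[0,0,0,-0.25,0.05,0.3,1],[0,0,0,-0.24,0.03,0.5,1],[0,0,0,0,0,0.4,1],[0,0,0,0,0,0.3,1],[0,0,0,0,0,0.15,1]]
  ]
}}

```text
time: 14.6
tcp_pos: [644.8, 12.8, 91.8]
ee_rot: [-2.179, -2.26, 0.002]
wrist_force: [1.1, -0.6, -0.4]
width: 0.54
gripper_force: 15.0
```

>>> {"api": "carry_out", "payload": {
  "steps": [
    [[0,0,0,0,0,0,1],[0,0,0,0,0,0,1]]
  ]
}}

```text
time: 14.8
tcp_pos: [645.6, 12.9, 93.8]
ee_rot: [2.18, 2.262, 0.001]
wrist_force: [0.1, 1.0, -0.6]
width: 0.539
gripper_force: 15.0
```

```bash
python3 -c "
from h import *
to((644.8,12.6,89))"
```

```text
units [-0.01 -0.03  0.16] turn [0.04 0.   0.11] [645.6  12.9  93.8] 47.5
```

>>> {"api": "carry_out", "payload": {
  "steps": [
    [[0,0,0,-0.01,-0.03,0.06,1],[0,0,0,0,0,0.05,1],[0,0,0,0,0,0,1],[0,0,0,0,0,0.03,1],[0,0,0,0,0,0,1]]
  ]
}}

```text
time: 15.3
tcp_pos: [644.5, 12.4, 89.2]
ee_rot: [-2.18, -2.262, 0.0]
wrist_force: [0.0, 0.2, -1.7]
width: 0.543
gripper_force: 15.0
```

>>> {"api": "carry_out", "payload": {
  "steps": [
    [[0,0,0,0,0,0.02,1],[0,0,0,0,0,0,1],[0,0,0,0,0,0,1]]
  ]
}}

```text
time: 15.6
tcp_pos: [644.6, 12.4, 89.0]
ee_rot: [2.18, 2.262, 0.0]
wrist_force: [-2.1, -0.1, 3.3]
width: 0.537
gripper_force: 15.0
```

Contact at 3 N. Release, go up and look.

>>> {"api": "carry_out", "payload": {
  "steps": [
    [[0,0,0,0,0,0,0.42],[0,0,0,0,0,0,0.36],[0,0,0,0,0,0,0.2],[0,0,0,0,0,0,0],[0,0,0,0,0,0,0]]
  ]
}}

```text
time: 16.1
tcp_pos: [644.5, 12.4, 88.5]
ee_rot: [-2.18, -2.262, 0.0]
wrist_force: [0.8, -0.5, -0.1]
width: 0.888
gripper_force: 0.0
```

>>> {"api": "carry_out", "payload": {
  "steps": [
    [[0,0,0,0,0,-0.3,0],[0,0,0,0,0,-0.6,0],[0,0,0,0,0,-1,0],[0,0,0,0,0,-1,0],[0,0,0,0,0,-1,0]]
  ]
}}

```text
time: 16.6
tcp_pos: [644.4, 12.4, 207.6]
ee_rot: [2.18, 2.261, 0.001]
wrist_force: [1.1, -1.1, -0.1]
width: 1.001
gripper_force: 0.0
```

>>> {"api": "carry_out", "payload": {
  "steps": [
    [[0,0,0,0,-0.5,-1,0],[0,0,0,0,-1,0,0],[0,0,0,0,-1,0,0],[0,0,0,0,-1,0,0],[0,0,0,0,-1,0,0]]
  ]
}}

```text
time: 17.1
tcp_pos: [508.3, 7.5, 236.3]
ee_rot: [2.18, 2.261, 0.001]
wrist_force: [-0.1, -1.1, 0.8]
width: 1.001
gripper_force: 0.0
```

```bash
python3 -c "
from h import *
to((647.2,-76.8,169))
im,d=shot('top','top6'); W=cloud('top',d)
print('S',blob(W,(326,163),(107,135))); print('L',blob(W,(326,175),(88,104))); print('dish',blob(W,(326,181),(66,84))); print('h',blob(W,(362,155),(195,230))); print('b',blob(W,(394,163),(135,190)))
cv2.imwrite('pics/c6.png',cv2.resize(im[130:230,290:420,::-1],None,fx=5,fy=5,interpolation=cv2.INTER_CUBIC))"
```

```text
units [-2.98  4.52  2.25] turn [0.05 0.01 0.1 ] [508.3   7.5 236.3] 88.1
S (78, array([656.7,  12.3, 116.3]), np.float64(116.3), 'rect', array([657.6,  12.8]), array([15.1, 39.3]), 1.9, 'circ', array([654.3,  12.7]), 19.7)
L (49, array([666.3,  13.4,  95.7]), np.float64(96.1), 'rect', array([665.5,  13.5]), array([19.6, 55.6]), 4.3, 'circ', array([656.7,  12.9]), 27.8)
dish (54, array([662.5,   7. ,  73.9]), np.float64(73.9), 'rect', array([661.7,   7.9]), array([88.5, 31.8]), 77.1, 'circ', array([646.3,  11.5]), 44.3)
h (136, array([647.2, -76.6, 210.2]), np.float64(211.2), 'rect', array([648. , -77.1]), array([15.1, 44.3]), 2.1, 'circ', array([647.7, -77.2]), 22.7)
b (77, array([ 651.1, -166.3,  151.7]), np.float64(153.9), 'rect', array([ 650.8, -165.9]), array([20.9, 22.1]), 88.9, 'circ', array([ 651.4, -165.8]), 12.1)
```

View pics/c6.png

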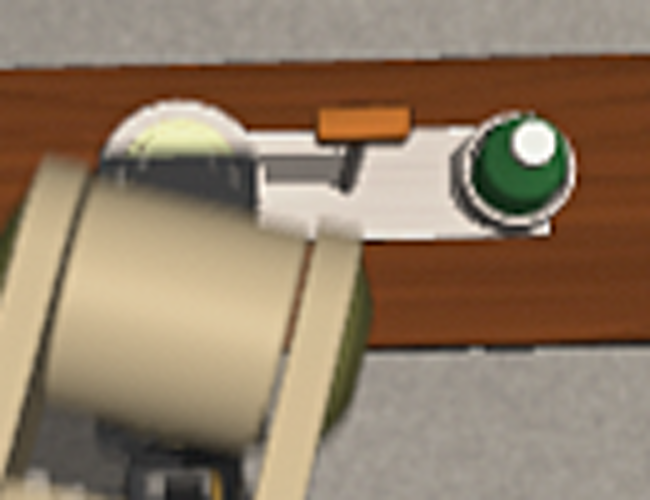

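The arm covers part of the view, but the soaps' visible edges at (180,140) look concentric, the bottle is in its holder at (520,170) and the handle is at (362,124). Move above the handle.

>>> {"api": "carry_out", "payload": {
  "steps": [
    [[0,0,0,-0.4,0.5,0,0],[0,0,0,-0.5,0.8,0,0],[0,0,0,-0.6,0.9,0,0],[0,0,0,-0.6,0.9,0,0],[0,0,0,-0.5,0.8,0,0]]
  ]
}}

```text
time: 17.65
tcp_pos: [630.4, -67.1, 236.3]
ee_rot: [2.18, 2.261, 0.001]
wrist_force: [-0.1, -0.3, -0.3]
width: 1.004
gripper_force: 0.0
```

>>> {"api": "carry_out", "payload": {
  "steps": [
    [[0,0,0,-0.38,0.62,0,0],[0,0,0,0,0,0,0],[0,0,0,0,0,0,0],[0,0,0,0,0,0,0]]
  ]
}}

```text
time: 18.05
tcp_pos: [647.8, -76.3, 236.2]
ee_rot: [2.18, 2.262, 0.0]
wrist_force: [0.7, 0.2, -0.5]
width: 0.999
gripper_force: 0.0
```

```bash
python3 -c "
from h import *
to((647.2,-76.8,169))
im,d=shot('side','side7'); W=cloud('side',d)
for p in [(644.6,12,116),(644.6,12,96),(647.2,-77,212)]: print(np.round(proj(p),1))
print('S',blob(W,tuple(proj((638,12,116)).round().astype(int)),(108,130),16))
print('L',blob(W,tuple(proj((640,-12,96)).round().astype(int)),(86,104),16))
# fingertip edges
for u in range(338,386,3): print(u,[(v,tuple(W[v,u].round().tolist())) for v in range(150,186,4)]) if u in(341,344,374,377) else 0
cv2.imwrite('pics/c7.png',cv2.resize(im[140:290,300:428,::-1],None,fx=4,fy=4,interpolation=cv2.INTER_CUBIC))"
```

```text
units [-0.01 -0.02  2.24] turn [0.02 0.   0.12] [647.8 -76.3 236.2] 87.9
[354.8 207.5]
[354.3 212.2]
[361.8 201.9]
S (125, array([640. ,   8.5, 116.1]), np.float64(116.4), 'rect', array([639. ,  11.5]), array([50.4, 39.5]), 85.7, 'circ', array([643.8,  11.1]), 26.8)
L (91, array([632.3,  -6. ,  95.5]), np.float64(96.0), 'rect', array([6.299e+02, 3.000e-01]), array([32.6, 60.9]), 45.9, 'circ', array([636.3,   6.9]), 31.2)
341 [(150, (655.0, 551.0, -0.0)), (154, (626.0, 310.0, 131.0)), (158, (580.0, -63.0, 355.0)), (162, (578.0, -81.0, 354.0)), (166, (576.0, -103.0, 356.0)), (170, (576.0, -113.0, 350.0)), (174, (577.0, -112.0, 336.0)), (178, (577.0, -111.0, 323.0)), (182, (624.0, 240.0, 51.0))]
344 [(150, (668.0, 548.0, 1.0)), (154, (638.0, 310.0, 131.0)), (158, (nan, nan, nan)), (162, (590.0, -54.0, 336.0)), (166, (584.0, -102.0, 355.0)), (170, (586.0, -96.0, 338.0)), (174, (585.0, -111.0, 336.0)), (178, (585.0, -111.0, 323.0)), (182, (589.0, -90.0, 294.0))]
374 [(150, (657.0, -110.0, 409.0)), (154, (658.0, -111.0, 397.0)), (158, (662.0, -96.0, 375.0)), (162, (663.0, -101.0, 366.0)), (166, (665.0, -95.0, 349.0)), (170, (779.0, 389.0, 1.0)), (174, (667.0, -100.0, 327.0)), (178, (770.0, 332.0, 1.0)), (182, (766.0, 306.0, 0.0))]
377 [(150, (664.0, -111.0, 409.0)), (154, (811.0, 510.0, 3.0)), (158, (680.0, -56.0, 349.0)), (162, (680.0, -62.0, 340.0)), (166, (673.0, -96.0, 350.0)), (170, (792.0, 390.0, 0.0)), (174, (675.0, -102.0, 328.0)), (178, (782.0, 330.0, 2.0)), (182, (778.0, 306.0, 0.0))]
```

View pics/c7.png

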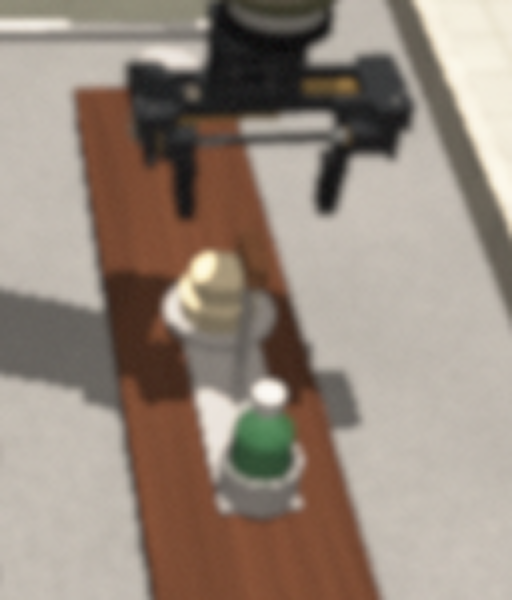

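The small soap sits on the large one at (217,285), and the open fingers at (183,200) and (327,200) straddle the handle. Go down to it.

>>> {"api": "carry_out", "payload": {
  "steps": [
    [[0,0,0,-0.02,-0.02,0.4,0],[0,0,0,0,0,0.5,0],[0,0,0,0,0,0.5,0],[0,0,0,0,0,0.5,0],[0,0,0,0,0,0.34,0]]
  ]
}}

```text
time: 18.6
tcp_pos: [647.0, -77.2, 166.8]
ee_rot: [-2.179, -2.261, 0.001]
wrist_force: [1.4, 0.1, -0.2]
width: 1.003
gripper_force: 0.0
```

>>> {"api": "carry_out", "payload": {
  "steps": [
    [[0,0,0,0,0,0,0],[0,0,0,0,0,0,0.3],[0,0,0,0,0,0,0.5]]
  ]
}}

```text
time: 18.9
tcp_pos: [648.1, -77.6, 169.3]
ee_rot: [2.179, 2.261, 0.001]
wrist_force: [-0.0, -0.1, -0.4]
width: 0.843
gripper_force: 0.0
```

```bash
python3 -c "
from h import *
to((647.2,-76.8,169))
im,d=shot('side','side8'); W=cloud('side',d)
cv2.imwrite('pics/c8.png',cv2.resize(im[160:260,310:418,::-1],None,fx=6,fy=6,interpolation=cv2.INTER_CUBIC))"
```

```text
units [ 0.03 -0.03  0.01] turn [0.08 0.03 0.1 ] [648.1 -77.6 169.3] 74.2
```

View pics/c8.png

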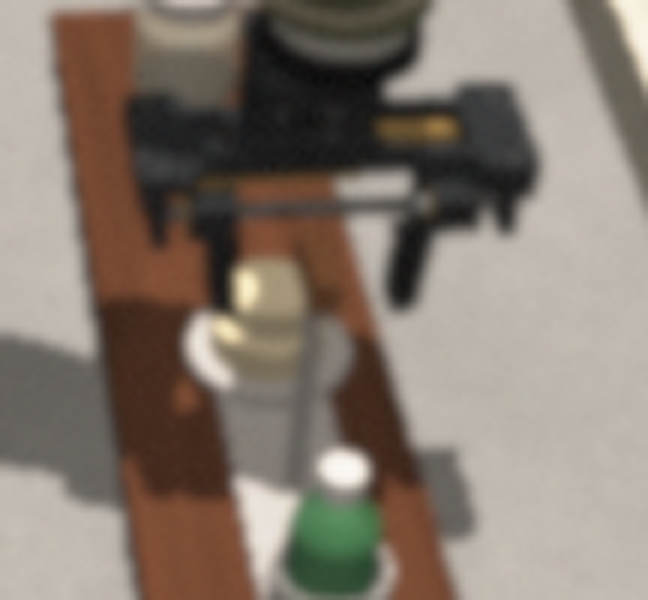

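The fingertips, at about row 305, reach past the shadowed bar at about (315,265). Close on it firmly.

>>> {"api": "carry_out", "payload": {
  "steps": [
    [[0,0,-0.1,0.03,-0.03,0,0.6],[0,0,0,0,0,0,0.7],[0,0,0,0,0,0,0.75],[0,0,0,0,0,0,0.78],[0,0,0,0,0,0,0.8]]
  ],
  "force": 50
}}

```text
time: 19.45
tcp_pos: [646.9, -76.7, 168.4]
ee_rot: [2.178, 2.264, 0.0]
wrist_force: [0.5, -0.2, 0.8]
width: 0.341
gripper_force: 0.0
```

>>> {"api": "carry_out", "payload": {
  "steps": [
    [[0,0,0,0,0,0,0.85],[0,0,0,0,0,0,1],[0,0,0,0,0,0,1],[0,0,0,0,0,0,1],[0,0,0,0,0,0,1]]
  ]
}}

```text
time: 19.95
tcp_pos: [647.0, -76.7, 168.6]
ee_rot: [2.178, 2.263, 0.001]
wrist_force: [2.2, 0.6, 1.6]
width: 0.178
gripper_force: 50.0
```

>>> {"api": "carry_out", "payload": {
  "steps": [
    [[0,0,0,0,0,-0.04,1],[0,0,0,0,0,-0.07,1],[0,0,0,0,0,-0.1,1],[0,0,0,0,0,-0.1,1],[0,0,0,0,0,-0.1,1]]
  ]
}}

```text
time: 20.45
tcp_pos: [646.7, -76.6, 180.8]
ee_rot: [-2.178, -2.263, 0.0]
wrist_force: [0.1, -0.3, -6.0]
width: 0.171
gripper_force: 49.9
```

```bash
cat >> h.py <<'E'
def lvl():
    im,d=shot('side','lv'); W=cloud('side',d); o=manip.get_obs(); dz=o['tcp_pos'][2]-168.6
    for n,p in [('cap',(650.5,-166.5,155)),('S',(638,12,116))]:
        q=proj(np.array(p)+[0,0,dz]).round().astype(int); print(n,blob(W,tuple(q),(p[2]+dz-10,p[2]+dz+12),16)[:3])
    print(dz,o['tcp_pos'],o['wrist_force'],o['torque'],o['width']*88); return im
E
python3 -c "
from h import *
lvl()"
```

```text
cap (53, array([ 649.6, -169.1,  166.4]), np.float64(167.1))
S (79, array([631. ,   6.2, 128. ]), np.float64(129.3))
12.858847812363052 [646.95402218 -76.71838162 181.45884781] [ 0.81151008  0.26756468 -6.32170626] [-0.00216342 -0.06231813  0.01539077] 14.9462036191011
```

It's lifted and level, with a load of about 6 N. Continue to 100 mm.

>>> {"api": "carry_out", "payload": {
  "steps": [
    [[0,0,0,0,0,-0.1,1],[0,0,0,0,0,-0.15,1],[0,0,0,0,0,-0.2,1],[0,0,0,0,0,-0.2,1],[0,0,0,0,0,-0.2,1]]
  ]
}}

```text
time: 21.0
tcp_pos: [646.9, -76.7, 206.9]
ee_rot: [2.178, 2.263, 0.0]
wrist_force: [-0.7, -1.0, -6.0]
width: 0.174
gripper_force: 49.9
```

>>> {"api": "carry_out", "payload": {
  "steps": [
    [[0,0,0,0,0,-0.2,1],[0,0,0,0,0,-0.2,1],[0,0,0,0,0,-0.2,1],[0,0,0,0,0,-0.2,1],[0,0,0,0,0,-0.2,1]]
  ]
}}

```text
time: 21.5
tcp_pos: [646.8, -76.7, 236.7]
ee_rot: [-2.178, -2.264, 0.0]
wrist_force: [-0.1, 0.5, -5.9]
width: 0.172
gripper_force: 49.9
```

>>> {"api": "carry_out", "payload": {
  "steps": [
    [[0,0,0,0,0,-0.2,1],[0,0,0,0,0,-0.2,1],[0,0,0,0,0,-0.2,1],[0,0,0,0,0,-0.2,1],[0,0,0,0,0,-0.15,1]]
  ]
}}

```text
time: 22.0
tcp_pos: [646.9, -76.7, 265.4]
ee_rot: [2.178, 2.263, 0.0]
wrist_force: [1.2, -0.9, -5.6]
width: 0.169
gripper_force: 49.9
```

>>> {"api": "carry_out", "payload": {
  "steps": [
    [[0,0,0,0,0,-0.08,1],[0,0,0,0,0,-0.04,1],[0,0,0,0,0,0,1],[0,0,0,0,0,0,1],[0,0,0,0,0,0,1]]
  ]
}}

```text
time: 22.5
tcp_pos: [646.8, -76.7, 268.1]
ee_rot: [-2.178, -2.263, 0.0]
wrist_force: [0.8, 0.2, -5.9]
width: 0.173
gripper_force: 49.9
```

```bash
python3 -c "
from h import *
im=lvl(); to((647,-76.7,268.6))
cv2.imwrite('pics/c9.png',cv2.resize(im[100:280,270:430,::-1],None,fx=3.3,fy=3.3,interpolation=cv2.INTER_CUBIC))"
```

```text
cap (58, array([ 649.3, -169.7,  253.5]), np.float64(254.3))
S (106, array([633.7,   4.7, 215.1]), np.float64(216.3))
99.53074472448841 [646.80237823 -76.66093798 268.13074472] [ 0.19504244 -1.30244682 -6.48592555] [-0.00919069 -0.09546812  0.00778418] 15.19527730722444
units [-0.    0.01 -0.02] turn [-0.02 -0.01  0.2 ] [646.8 -76.7 268.1] 15.2
```

View pics/c9.png

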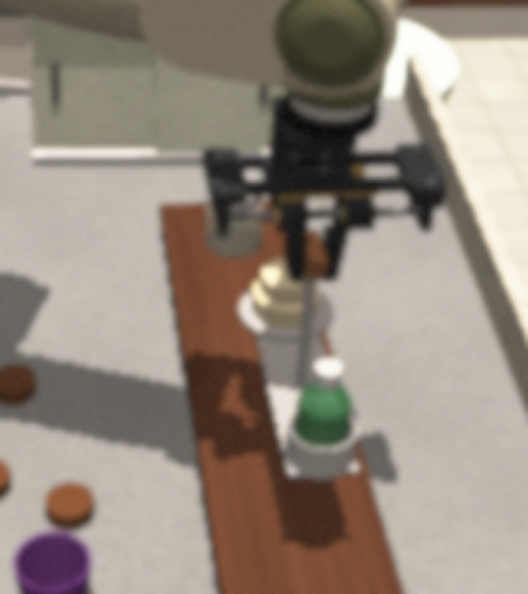

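The caddy hangs level about 100 mm up. Both soaps are stacked on the dish at (285,290) and the bottle is in its holder at (325,410). Handing in.

```bash
python3 -c "
from h import *
print(manip.close_job())"
```

```text
the job is handed in; nothing more can be done
None
```

The job is handed in at about 22.5 s: both soaps are stacked on the dish (large one measured within about 1 mm of centre, small one looks centred), the bottle is in its holder, and the caddy is held still and level about 100 mm above the plank.

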